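Close the nut mill's feed throat and hold its run lever at full speed

ROBOT

A 6-joint arm with a two-finger parallel gripper is mounted at the origin on a cart in front of the work surface, level with it; the furniture and walls round the work are solid. World frame = base frame: x ahead of the robot, y to its left, z up, the work surface at z = 0. Lengths are in m, angles in rad, forces in N, time in s.
With the tool pointing down it reaches from about 0.35 to 0.85 m from the base axis. Payload 8.1 kg.
Tool frame: the origin (TCP) lies at the very end of the fingers, on their centre line; the grasp point (between the pads) lies 19 mm behind it; x points along the fingers, y is the direction in which the jaws open and shut, and the axes are right-handed (so a half turn about x gives the same grasp; the last joint's range is limited). The gripper opens to 93 mm and grips with 3 to 60 N. Pads are 15 mm wide; open, the fingers measure 128 mm over their backs; the gripper's body (75 mm by 188 mm) begins 65 mm behind the grasp point.
Start: joints at [-1.41, 0.13, 1.488, -0, 1.523, -0.085], TCP at [0.146, -0.582, 0.219] pointing down, gripper open.
Joint ranges: [-2.96, 2.96], [-0.89, 2.26], [0.02, 2.5], [-1.34, 4.48], [0, 2.73], [-2.66, 2.66]. Speed limits (rad/s): [2.39, 2.39, 2.79, 3.14, 3.14, 3.14].

INTERFACE

Orientations are given as a rotation vector (axis times angle).
In Python, from plant import * gives the robot as it stands. The module is installed in compiled form; this text tells all that it offers.
- The arm moves only by the tool apply_moves, never from a script. Its argument "series" is a list of rows, each an object with "jaw": the gripper's target within -1 to 1 (shut at 1, half-way at 0, fully open at -1); "linear": the shift along the tool's x, y, z normalised to -1 to 1, where 1 is 0.6 m, a list of three; "roll": the turn about the tool's x normalised to -1 to 1, where 1 is 30 degrees. A call has 1 to 20 rows; each row is the pose to reach, as a shift and turn from the pose measured when the call began, along the tool's axes at that moment; what a row does not reach only later rows make up. A row lasts 1/8 s, in which the tool goes at most 62.5 mm and 10.7 degrees, less where a joint would pass 70% of its speed; a pose out of reach is approached as far as the arm can. A call with a number of a shift or a turn outside -1 to 1 is refused whole. A call with a gripper value outside its range is refused whole. The fingers move at their own pace and stop on an object; "force" is the grip in N (left out, the last holds). Time passes only in rows, so rows that repeat a pose let the fingers close. It gives the time, the measured TCP pose, the force and the opening at its end, in the units of the state.
- read_state(): the state, without advancing time (a new reading comes with each control period).
- read_camera(name): name is "scene" or "side" or "wrist"; returns a dict with "pixels" (384x512x3 uint8, blue, green, red), "intrinsics" (3x3 intrinsics, pixels), "rvec" (rotation vector, rad) and "tvec" (3), from world to camera coordinates, as OpenCV has them; the wrist camera has in their place "tool_from_camera" (4x4, takes a point from camera to tool coordinates, whose origin is the TCP and whose axes are the tool frame's). Camera axes: x right, y down, z forward; pixel columns grow to the right and rows downward; lengths in m; the calibration is good to about 2 mm. A picture is of the moment at which its call begins: read the wrist's pose just before it. There is no depth.
- close_job(): hands the job in, once; it reports no verdict.
The state is a dict: "t": time; "q": joint angles; "dq": joint speeds; "joint_torque": joint torques, N m; "tool_pos": TCP position; "orientation": TCP orientation; "force": force on the tool from outside, world axes, zero at the start; "wrist_torque": the same for the moment, N m; "opening": finger opening in m.
Only numpy, scipy, OpenCV 4.12 (cv2) and the standard library are available. Lean on these libraries where they do the work, as an engineer would, in place of code of your own. Each camera call takes 0.05 s, during which the arm holds its last target. There are 200 camera calls.

TASK

Get the bench nut mill running at full speed: pull the white feed pusher out of its upright steel crock, lower it into the mill's feed throat until its flange rests flush on the rim, and let go of it. Only with the throat closed like that, press the spring-return run lever on the front of the mill down past its first two clicks to the third, the lowest, and finish while still holding it down there, because it springs back up as soon as it is let go. Keep the crock standing, and leave the cup under the chute and the tamper where they are.

Things in the scene. Friction and masses are not known exactly. Their poses are not given: they have to be found in the camera images.
- mill: Bench nut mill, fixed: grey motor housing, 168 (x) x 148 (y) mm, under a round steel drum, 124 mm high, feed throat on top, lever bracket on its front, discharge chute on its right side (-y). Origin: centre of the footprint, on the worktop; +x to its back, +y to its left, z up; the front with the lever looks to -x. Yaw within 0.3 rad.
- throat_mouth (a point): Centre of the mouth of the mill's feed throat, level with its rim, 170 mm above the worktop and 20 mm in front of the mill's origin. The throat is a vertical tube of bore 44 mm and outer diameter 57 mm, standing 46 mm above the drum; it is open 90 mm and more deep. z up.
- run_lever (a joint): Run lever (rad): 0 = up, off, where a spring returns it; grows as it is pressed. Pin along the mill's y at (-124, 0, 105) mm in its frame; lever points to -x, 28 deg above level at 0, level at 0.49. Clicks pass at 0.20, 0.48, 0.76: third step from 0.87, stop at 1.0; no click holds it. Push on the paddle: 5 N at first, peaks to 10 N, 9 N to hold in the third step.
- paddle_top (a point): Centre of the upper face of the black paddle at the end of the run lever, moving with it, 100 mm from the pin; paddle 40 (along the lever) x 46 x 10 mm, free above. Height over the worktop 157 mm at rest, about 67 mm in the third step; distance in front of the pin 85 mm at rest, 100 mm midway, 93 mm in the third step.
- pusher: Feed pusher, one white turned piece, 154 mm long, 0.1 to 0.2 kg, standing upright in the crock at the start. Origin: centre of its lower end; z up along its axis. From below: stem of diameter 36 mm up to 90 mm, flange of diameter 59 mm from 90 to 97 mm, grip of diameter 30 mm from 100 to 140 mm, then a 33 mm head up to 154 mm.
- pusher_flange (a point): Point on the pusher's axis level with the underside of its flange, 90 mm above its lower end; this face rests on the crock's rim at the start and on the throat's rim in the end.
- pusher_grip (a point): Point on the pusher's axis at the middle of its 30 mm grip, 122 mm above its lower end.
- crock: Upright steel crock, loose, 0.8 kg, 63 mm outer diameter, 105 mm high, bore 48 to 51 mm, wall 6 mm. Origin: centre of its underside; z up. It holds the pusher, whose flange rests on the rim. It stands to the left or to the right of the mill.
- cup: White wide cup under the mill's discharge chute, on its right side (93 x 120 x 59 mm): bystander, to be left where it is. Origin: centre of its underside.
- tamper: Tamper with a wooden handle and a round steel base (58 mm across, 93 mm high) standing on the worktop: bystander, to be left where it is. Origin: centre of its underside.
Things that resemble listed ones, but are neither listed nor needed, are in the scene too. Leave any turquoise look-alike of the pusher alone.

How it is judged:
On the way, in this order (a step that is already met when the one before it is completed fails the run):
1. the pusher has been pulled clear of the crock (z of pusher in the frame of crock above 0.108 m), for 0.1 s.
2. the pusher sits in the feed throat, flange on the rim, let go (horizontal distance between pusher_flange and throat_mouth below 0.008 m and z of pusher_flange in the frame of mill between 0.165 and 0.175 m and angle between pusher's own z axis and vertical below 0.1 rad and contact force between each of the fingers, the arm and pusher below 0.1 N), for 0.3 s.
3. the run lever is held in its third step (value of joint run_lever above 0.87 rad and contact force between any of the fingers, the arm and run_lever above 2 N and horizontal distance between pusher_flange and throat_mouth below 0.008 m and z of pusher_flange in the frame of mill between 0.165 and 0.175 m and angle between pusher's own z axis and vertical below 0.1 rad), for 0.5 s.
At the end, for the whole second after the job is handed in: run lever over 0.87 rad, pushed by the robot with over 2 N; pusher untouched in the throat (axis within 8 mm, flange within 5 mm of the rim, upright within 0.1 rad); crock upright within 0.1 rad; cup and tamper within 30 mm of their starts (all of step 3 and contact force between each of the fingers, the arm and pusher below 0.1 N and angle between crock's own z axis and vertical below 0.1 rad and distance of each of cup, tamper from where it was at the start of the episode below 0.03 m); the arm keeps its last pose, push and grip.
It fails at once if the run lever is pressed beyond its first click while the throat is not closed by the pusher (value of joint run_lever above 0.3 rad and not (horizontal distance between pusher_flange and throat_mouth below 0.008 m and z of pusher_flange in the frame of mill between 0.165 and 0.175 m and angle between pusher's own z axis and vertical below 0.1 rad)).
It fails at once if the crock is knocked over (angle between crock's own z axis and vertical above 0.6 rad).
It fails at once if the cup under the chute is pushed away (distance of cup from where it was at the start of the episode above 0.04 m).
It fails at once if the tamper is pushed away or knocked over (distance of tamper from where it was at the start of the episode above 0.04 m or angle between tamper's own z axis and vertical above 0.6 rad).
It also fails if it takes over 51 s, if anything falls off the work surface, if the arm or the gripper's body presses on something with over 40 N, if the wrist force passes 120 N, or if a joint passes its speed limit or range.

## Working session

There is one attempt and no reset: what is moved stays moved. The work goes in short steps, Python scripts to look and compute and a tool call to move; the robot and the scene stay as the last step left them, time stands still between calls to the robot, and variables do not carry over. Pictures are saved under pics/ and viewed, about 8 in all and at most 12, crops included, and the job is handed in when it is done.

Besides the shell and the picture viewer there is one more tool, called as name(argument=value, ...) on one line, values as JSON. apply_moves: Moves the arm, as the interface text tells. Its arguments: {"type":"object","properties":{"series":{"type":"array"},"force":{"type":"number"}},"required":["series"]}

```bash
mkdir -p pics
cat > h.py <<'E'
from plant import *
import numpy as np, cv2
from scipy.spatial.transform import Rotation as R
def cam(name):
    s=read_state(); c=read_camera(name); K=np.array(c["intrinsics"])
    if "tvec" in c:
        Rw=R.from_rotvec(np.ravel(c["rvec"])).as_matrix().T; o=-Rw@np.ravel(c["tvec"])
    else:
        T=np.array(c["tool_from_camera"]); Rt=R.from_rotvec(s["orientation"]).as_matrix()
        Rw=Rt@T[:3,:3]; o=Rt@T[:3,3]+np.array(s["tool_pos"])
    return c["pixels"],K,Rw,o
def ray(K,Rw,u,v): 
    d=Rw@np.linalg.inv(K)@np.array([u,v,1.]); return d/np.linalg.norm(d)
def onz(K,Rw,o,u,v,z):
    d=ray(K,Rw,u,v); return o+d*(z-o[2])/d[2]
def tri(o1,d1,o2,d2):
    A=sum(np.eye(3)-np.outer(d,d) for d in(d1,d2)); b=sum((np.eye(3)-np.outer(d,d))@o for o,d in((o1,d1),(o2,d2)))
    p=np.linalg.solve(A,b); return p, [np.linalg.norm(np.cross(p-o,d)) for o,d in((o1,d1),(o2,d2))]
def proj(K,Rw,o,p):
    q=K@(Rw.T@(np.asarray(p)-o)); return q[:2]/q[2]
E
python3 - <<'E'
from h import *
s=read_state(); print(s)
ims=[]
for n in("scene","side"):
    im,K,Rw,o=cam(n); cv2.imwrite(f"pics/{n}0.png",im); np.savez(n,im=im,K=K,Rw=Rw,o=o); print(n,o.round(3),Rw[:,2].round(2),K[0,0])
    cv2.imwrite(f"pics/{n}0b.png",cv2.resize(im,(800,600),interpolation=cv2.INTER_CUBIC))
E
```

```text
{'t': 0.0, 'q': array([-1.41031730e+00,  1.31065911e-01,  1.48947374e+00,  5.93970345e-05,
        1.52350788e+00, -8.53893409e-02]), 'dq': array([-0.00064782,  0.00105889,  0.00210493, -0.00184277, -0.00127537,
        0.00102328]), 'joint_torque': array([-2.85907555e-01, -5.55830705e+01, -4.95790100e+01,  4.37629773e-03,
       -4.52911919e-01, -1.84222322e-02]), 'tool_pos': array([ 0.14595376, -0.58110862,  0.21753801]), 'orientation': array([ 2.09173359,  0.26103763, -2.09180285]), 'force': array([ 0.40121177, -0.40649025, -0.78999458]), 'wrist_torque': array([ 0.01098239, -0.02948754, -0.05508549]), 'opening': 0.09289014221241607}
scene [-0.596  0.98   1.   ] [ 0.66 -0.57 -0.49] 490.65726429334705
side [-0.659 -0.069  0.87 ] [ 0.86  0.01 -0.52] 434.77991924725046
```

View pics/scene0b.png

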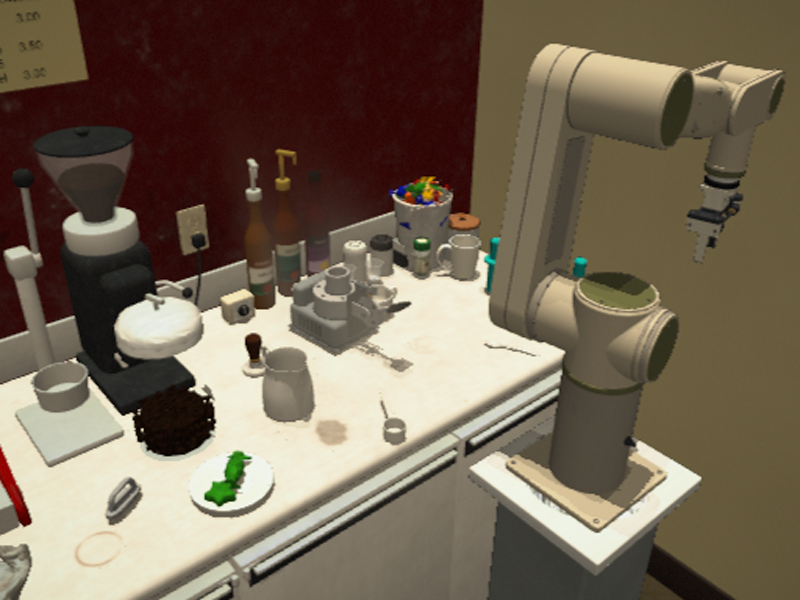

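View pics/side0b.png

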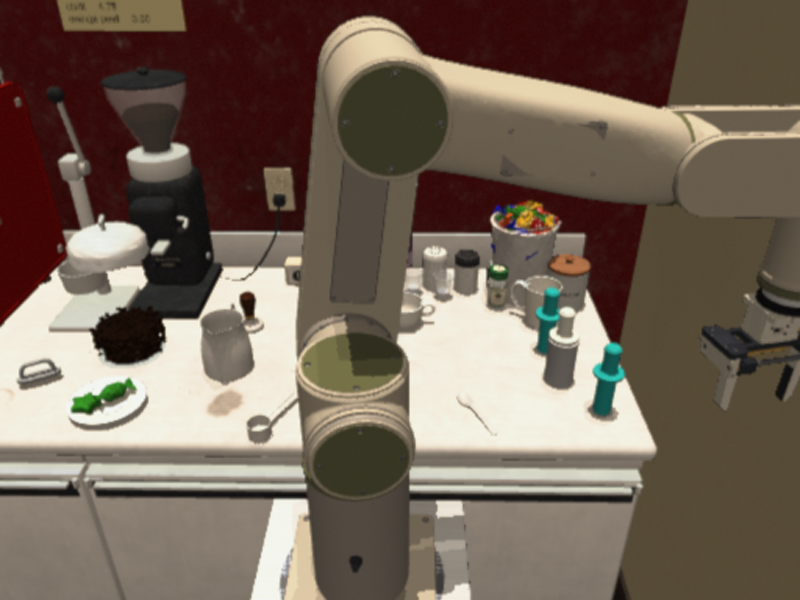

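Scene picture: mill at about (335,300), throat (340,275), black paddle (400,307), tamper (255,355). Side picture: crock with the white pusher at (562,350), head at (567,315), turquoise decoys at (550,320) and (605,380). Now I'll crop both for measuring.

Run:
```python
from h import *
a=np.load("scene.npz")["im"][150:240,175:275]; b=np.load("side.npz")["im"][185:285,330:410]
a=cv2.resize(a,None,fx=4.4,fy=4.4,interpolation=cv2.INTER_CUBIC); b=cv2.resize(b,None,fx=4.4,fy=4.4,interpolation=cv2.INTER_CUBIC)
H=max(a.shape[0],b.shape[0]); out=np.zeros((H,a.shape[1]+b.shape[1],3),np.uint8); out[:a.shape[0],:a.shape[1]]=a; out[:b.shape[0],a.shape[1]:]=b
print(a.shape,b.shape); cv2.imwrite("pics/c1.png",out)
```

```text
(396, 440, 3) (440, 352, 3)
```

View pics/c1.png

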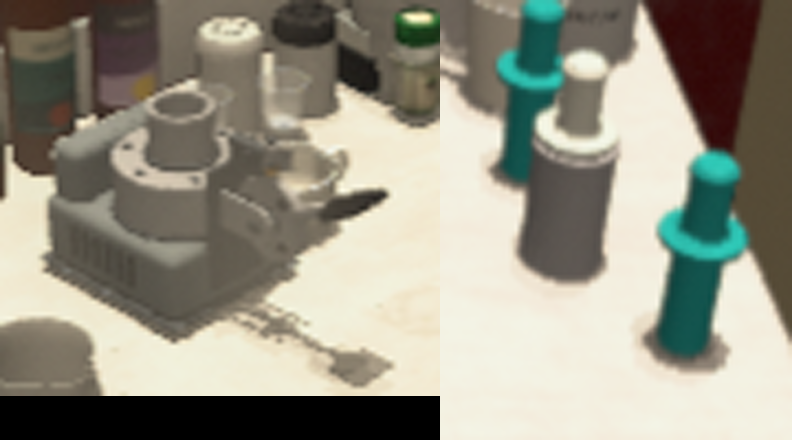

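The crop shows the throat rim ellipse centred at crop (183,107), the paddle at (353,204), and the crock between two turquoise decoys that stand close on both sides.

Run:
```python
from h import *
S=np.load("scene.npz"); D=np.load("side.npz")
f=lambda C,u,v,z: onz(C["K"],C["Rw"],C["o"],u,v,z).round(4)
t=f(S,216.6,174.3,.17); p=f(S,255.2,196.4,.157)
print("throat",t,"paddle",p,"dist",np.hypot(*(p-t)[:2]),"exp .189","yaw",np.arctan2(-(p-t)[1],-(p-t)[0]))
for n,u,v,z in(("head",363.2,198.2,.167),("flange",361.1,215.7,.112),("base",358,244.5,0),("dec1",385.7,264,0),("dec2",347,224.8,0)): print(n,f(D,u,v,z))
s=read_state(); print(R.from_rotvec(s["orientation"]).as_matrix().round(3))
c=read_camera("wrist"); print(np.array(c["tool_from_camera"]).round(3), c["intrinsics"][0])
```

```text
throat [0.6666 0.0751 0.17  ] paddle [0.4784 0.0535 0.157 ] dist 0.18943547714195458 exp .189 yaw 0.11427152279610951
head [ 0.4919 -0.3799  0.167 ]
flange [ 0.4769 -0.3773  0.112 ]
base [ 0.4757 -0.3807  0.    ]
dec1 [ 0.3793 -0.4477 -0.    ]
dec2 [ 0.587 -0.363  0.   ]
[[-0.     0.243 -0.97 ]
 [ 0.002 -0.97  -0.243]
 [-1.    -0.002 -0.   ]]
[[ 0.    -0.261  0.965 -0.165]
 [ 1.     0.    -0.     0.   ]
 [-0.     0.965  0.261 -0.073]
 [ 0.     0.     0.     1.   ]] [315.40713866   0.         254.50801965]
```

apply_moves(series=[{"jaw": -1,"linear": [-0.12,0,0],"roll": 0},{"jaw": -1,"linear": [-0.12,-0.05,-0.16],"roll": 0},{"jaw": -1,"linear": [-0.12,-0.08,-0.26],"roll": 0},{"jaw": -1,"linear": [-0.12,-0.11,-0.36],"roll": 0},{"jaw": -1,"linear": [-0.12,-0.14,-0.46],"roll": 0},{"jaw": -1,"linear": [-0.12,-0.17,-0.56],"roll": 0},{"jaw": -1,"linear": [-0.12,-0.19,-0.62],"roll": 0},{"jaw": -1,"linear": [-0.12,-0.19,-0.62],"roll": 0},{"jaw": -1,"linear": [-0.12,-0.19,-0.62],"roll": 0},{"jaw": -1,"linear": [-0.12,-0.19,-0.62],"roll": 0}])

```text
t: 1.4
tool_pos: [0.4778, -0.3813, 0.2899]
orientation: [2.092, 0.259, -2.093]
force: [-0.5, -2.0, -1.0]
opening: 0.093
```

Run:
```python
from h import *
im,K,Rw,o=cam("wrist"); np.savez("w1",im=im,K=K,Rw=Rw,o=o); s=read_state(); print(s["tool_pos"],s["t"],s["q"].round(2))
im=im.copy()
for r,z in((.0295,.112),(.0165,.169)):
    for a in np.linspace(0,6.28,40):
        u=proj(K,Rw,o,[.480+r*np.cos(a),-.379+r*np.sin(a),z]); cv2.circle(im,tuple(int(x) for x in u),1,(0,0,255),-1)
cv2.imwrite("pics/w1.png",im)
```

```text
[ 0.47770177 -0.3814851   0.29000902] 1.45 [-0.76  0.14  1.34  0.    1.65  0.57]
```

View pics/w1.png

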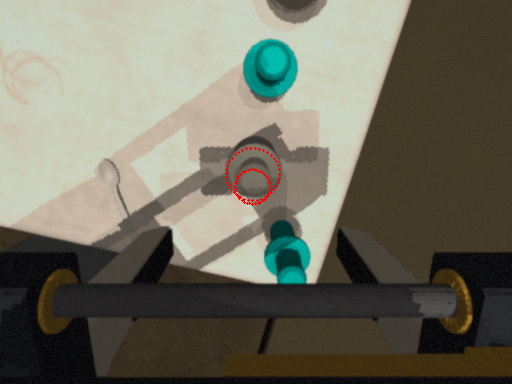

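Wrist view: the predicted circles fall on the shaded pusher at (252,175), with turquoise decoys clear of the finger lines. I'll zoom in for a fine fix.

Run:
```python
from h import *
im=np.load("w1.npz")["im"][125:225,200:310]
im=cv2.convertScaleAbs(cv2.resize(im,None,fx=6,fy=6,interpolation=cv2.INTER_CUBIC),alpha=1.6)
cv2.imwrite("pics/w1c.png",im)
```

```text
(no output)
```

View pics/w1c.png

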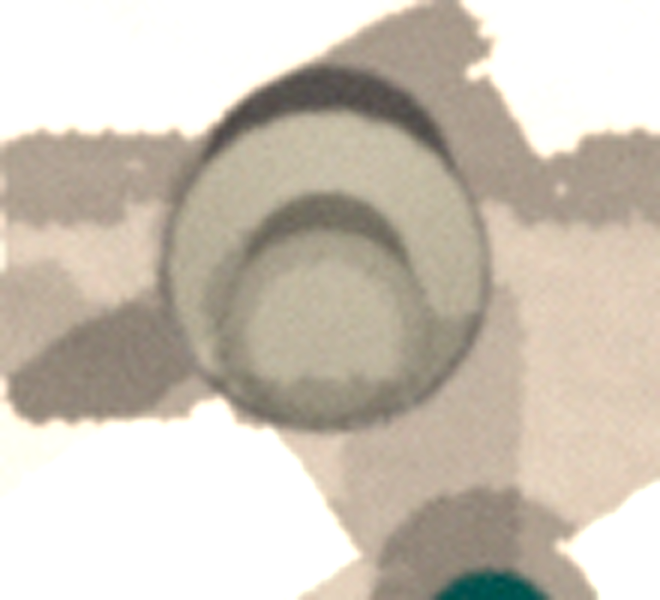

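The flange circle is centred at crop (327,269) and the head at (325,320).

Run:
```python
from h import *
W=np.load("w1.npz"); s=read_state(); Rt=R.from_rotvec(s["orientation"]).as_matrix()
for u,v,z in((254.5,169.8,.112),(254.2,178.3,.165)):
    p=onz(W["K"],W["Rw"],W["o"],u,v,z); t=p.copy(); t[2]=.119; print(p, (Rt.T@(t-s["tool_pos"])/.6).round(4))
```

```text
[ 0.4859979  -0.37917099  0.112     ] [ 2.85e-01  2.00e-04 -1.44e-02]
[ 0.48775925 -0.3785646   0.165     ] [ 2.85e-01 -1.00e-04 -1.75e-02]
```

apply_moves(series=[{"jaw": -1,"linear": [0.05,0,-0.015],"roll": 0},{"jaw": -1,"linear": [0.1,0,-0.015],"roll": 0},{"jaw": -1,"linear": [0.17,0,-0.015],"roll": 0},{"jaw": -1,"linear": [0.23,0,-0.015],"roll": 0},{"jaw": -1,"linear": [0.27,0,-0.015],"roll": 0},{"jaw": -1,"linear": [0.285,0,-0.015],"roll": 0},{"jaw": -1,"linear": [0.285,0,-0.015],"roll": 0},{"jaw": 1,"linear": [0.285,0,-0.015],"roll": 0},{"jaw": 1,"linear": [0.285,0,-0.015],"roll": 0},{"jaw": 1,"linear": [0.285,0,-0.015],"roll": 0},{"jaw": 1,"linear": [0.285,0,-0.015],"roll": 0},{"jaw": 1,"linear": [0.285,0,-0.015],"roll": 0},{"jaw": 1,"linear": [0.285,0,-0.015],"roll": 0},{"jaw": 1,"linear": [0.285,0,-0.015],"roll": 0}], force=30)

```text
t: 3.2
tool_pos: [0.4863, -0.3789, 0.119]
orientation: [2.092, 0.259, -2.093]
force: [-0.8, -0.5, -0.0]
opening: 0.0298
```

Gripped at 29.8 mm, which matches the 30 mm grip. Now I'll lift it straight up.

apply_moves(series=[{"jaw": 1,"linear": [-0.03,0,0],"roll": 0},{"jaw": 1,"linear": [-0.08,0,0],"roll": 0},{"jaw": 1,"linear": [-0.13,0,0],"roll": 0},{"jaw": 1,"linear": [-0.18,0,0],"roll": 0},{"jaw": 1,"linear": [-0.23,0,0],"roll": 0},{"jaw": 1,"linear": [-0.28,0,0],"roll": 0},{"jaw": 1,"linear": [-0.33,0,0],"roll": 0},{"jaw": 1,"linear": [-0.36,0,0],"roll": 0},{"jaw": 1,"linear": [-0.36,0,0],"roll": 0},{"jaw": 1,"linear": [-0.36,0,0],"roll": 0}])

```text
t: 4.45
tool_pos: [0.4862, -0.3791, 0.3335]
orientation: [2.092, 0.26, -2.095]
force: [-0.4, -2.2, -2.0]
opening: 0.0296
```

Run:
```python
from h import *
s=read_state(); print(s["t"],s["tool_pos"],s["opening"],s["force"].round(1)); Rt=R.from_rotvec(s["orientation"]).as_matrix()
for t in((.62,.0),(.56,-.05),(.6666,.0751)):
  print((Rt.T@(np.array([*t,s["tool_pos"][2]])-s["tool_pos"])/.6).round(3))
```

```text
4.45 [ 0.48615065 -0.37906221  0.33354899] 0.029633052024050113 [-0.4 -2.2 -2. ]
[ 0.002 -0.559 -0.369]
[ 0.002 -0.502 -0.252]
[ 0.002 -0.662 -0.475]
```

apply_moves(series=[{"jaw": 1,"linear": [0,-0.06,-0.03],"roll": 0},{"jaw": 1,"linear": [0,-0.14,-0.07],"roll": 0},{"jaw": 1,"linear": [0,-0.22,-0.11],"roll": 0},{"jaw": 1,"linear": [0,-0.3,-0.15],"roll": 0},{"jaw": 1,"linear": [0,-0.38,-0.2],"roll": 0},{"jaw": 1,"linear": [0,-0.46,-0.24],"roll": 0},{"jaw": 1,"linear": [0,-0.54,-0.28],"roll": 0},{"jaw": 1,"linear": [0,-0.61,-0.32],"roll": 0},{"jaw": 1,"linear": [0,-0.66,-0.34],"roll": 0},{"jaw": 1,"linear": [0,-0.675,-0.35],"roll": 0},{"jaw": 1,"linear": [0,-0.675,-0.35],"roll": 0},{"jaw": 1,"linear": [0,-0.675,-0.35],"roll": 0},{"jaw": 1,"linear": [0,-0.675,-0.35],"roll": 0}])

```text
t: 6.08
tool_pos: [0.5921, 0.0633, 0.3349]
orientation: [2.092, 0.258, -2.096]
force: [0.1, -2.6, -2.4]
opening: 0.0296
```

Run:
```python
from h import *
im,K,Rw,o=cam("wrist"); np.savez("w2",im=im,K=K,Rw=Rw,o=o); s=read_state(); print(s["tool_pos"],s["t"],s["q"].round(2))
print(proj(K,Rw,o,[.6666,.0751,.17]))
cv2.imwrite("pics/w2.png",cv2.resize(im,(800,600),interpolation=cv2.INTER_CUBIC))
```

```text
[0.59216634 0.06350669 0.33492944] 6.125 [0.02 0.1  1.31 0.   1.73 1.35]
[261.24581795 106.94023845]
```

View pics/w2.png

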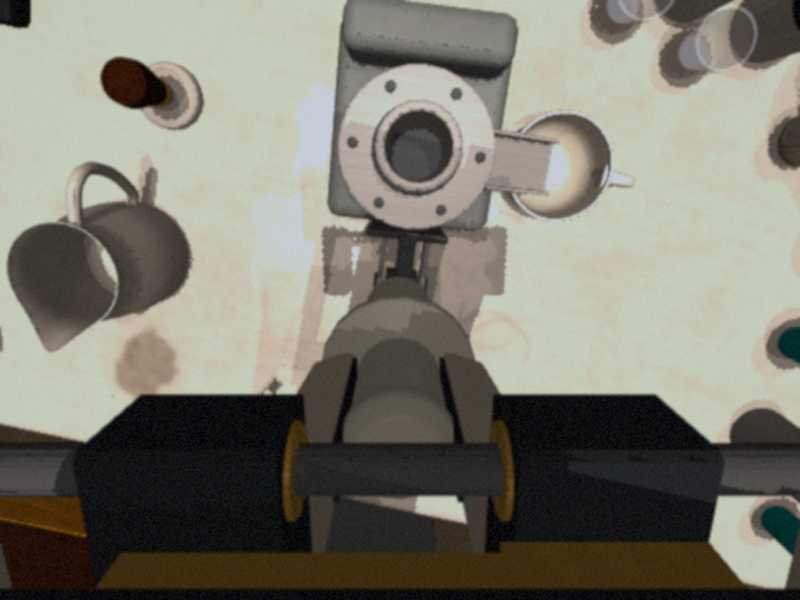

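Wrist view: throat rim is centred at about (418,147) in the enlarged picture, bore about (419,146). The cup, tamper and jug are clear. The earlier scene estimate differs by about 13 px, so I'll cross-check.

Run:
```python
from h import *
W=np.load("w2.npz");K,Rw,o,im=[W[k] for k in("K","Rw","o","im")]; s=read_state(); p=s["tool_pos"]; Rt=R.from_rotvec(s["orientation"]).as_matrix()
a=np.linspace(0,6.28,100); c=lambda x,y,z,r:np.array([proj(K,Rw,o,[x+r*np.cos(t),y+r*np.sin(t),z]) for t in a])*1.5625
def ext(q): return np.r_[q.min(0),q.max(0)].round(1)
print("flange pred LTRB", ext(c(p[0],p[1],p[2]-.007,.0295)),ext(c(p[0],p[1],p[2]-.014,.0295)),"seen L322 R475 T297")
t=onz(K,Rw,o,267.5,94.1,.17); print("throat w",t,ext(c(t[0],t[1],.17,.0285)),ext(c(t[0],t[1],.17,.022)))
# cast again in fresh scene view
S=cam("scene"); cv2.imwrite("pics/s2.png",S[0]); np.savez("s2",im=S[0],K=S[1],Rw=S[2],o=S[3])
print("pred scene px of wrist throat", proj(*S[1:],t), "of crock/pusher?")
g=cv2.cvtColor(im,cv2.COLOR_BGR2GRAY)[50:140,220:315]
cs=cv2.HoughCircles(cv2.resize(g,None,fx=4,fy=4),cv2.HOUGH_GRADIENT,1,200,param1=100,param2=20,minRadius=70,maxRadius=140)
print([(220+q[0]/4,50+q[1]/4,q[2]/4) for q in cs[0]] if cs is not None else None)
S0=np.load("scene.npz"); 
d0=ray(S0["K"],S0["Rw"],216.6,174.3); d1=ray(K,Rw,267.5,94.1); print(tri(S0["o"],d0,o,d1))
crop=cv2.resize(S[0][155:215,190:270],None,fx=9,fy=9,interpolation=cv2.INTER_CUBIC)
for pt in c(t[0],t[1],.17,.0285): pass
for r in(.0285,.022):
  for x in a: 
    u=(proj(*S[1:],[t[0]+r*np.cos(x),t[1]+r*np.sin(x),.17])-[190,155]+.5)*9; cv2.circle(crop,tuple(int(v) for v in u),1,(0,0,255),-1)
cv2.imwrite("pics/s2c.png",crop)
```

```text
flange pred LTRB [318.1 295.5 475.1 441.4] [321.  290.9 472.4 432.3] seen L322 R475 T297
throat w [0.68007131 0.07207281 0.17      ] [373.4  99.1 462.6 192.7] [383.6 110.3 452.4 182.5]
pred scene px of wrist throat [215.04847884 172.67036635] of crock/pusher?
[(np.float32(266.625), np.float32(95.875), np.float32(29.05))]
(array([0.67881947, 0.06969433, 0.16302898]), [np.float64(0.002731598649968545), np.float64(0.0027315986499684727)])
```

View pics/s2c.png

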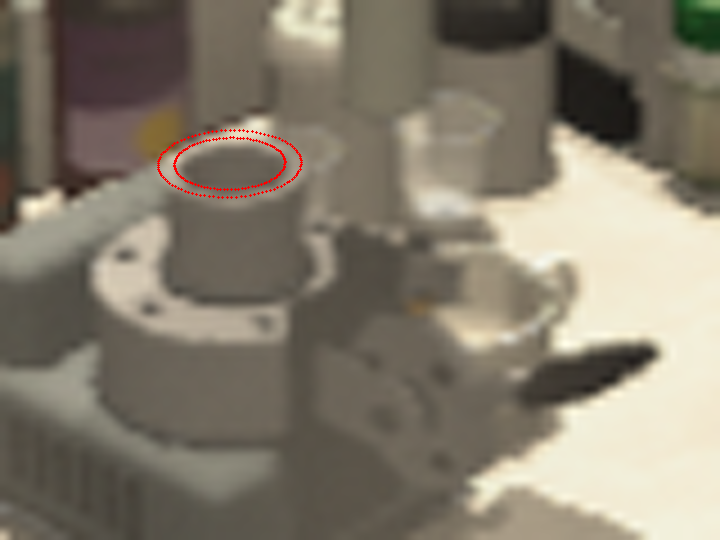

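The wrist-based throat (0.680, 0.072) overlays the scene rim to under 1 px, so it is good. Move above it, then down to just inside.

apply_moves(series=[{"jaw": 1,"linear": [0,0.01,-0.06],"roll": 0},{"jaw": 1,"linear": [0,0.02,-0.12],"roll": 0},{"jaw": 1,"linear": [0,0.0215,-0.144],"roll": 0},{"jaw": 1,"linear": [0,0.0215,-0.144],"roll": 0},{"jaw": 1,"linear": [0,0.0215,-0.144],"roll": 0},{"jaw": 1,"linear": [0.04,0.0215,-0.144],"roll": 0},{"jaw": 1,"linear": [0.07,0.0215,-0.144],"roll": 0},{"jaw": 1,"linear": [0.09,0.0215,-0.144],"roll": 0},{"jaw": 1,"linear": [0.1,0.0215,-0.144],"roll": 0},{"jaw": 1,"linear": [0.11,0.0215,-0.144],"roll": 0},{"jaw": 1,"linear": [0.12,0.0215,-0.144],"roll": 0},{"jaw": 1,"linear": [0.12,0.0215,-0.144],"roll": 0}])

```text
t: 7.68
tool_pos: [0.6788, 0.0722, 0.2624]
orientation: [2.092, 0.259, -2.096]
force: [0.2, -2.2, -1.7]
opening: 0.0295
```

apply_moves(series=[{"jaw": 1,"linear": [0.02,0,0],"roll": 0},{"jaw": 1,"linear": [0.04,0,0],"roll": 0},{"jaw": 1,"linear": [0.06,0,0],"roll": 0},{"jaw": 1,"linear": [0.08,0,0],"roll": 0},{"jaw": 1,"linear": [0.1,0,0],"roll": 0},{"jaw": 1,"linear": [0.115,0,0],"roll": 0},{"jaw": 1,"linear": [0.122,0,0],"roll": 0},{"jaw": 1,"linear": [0.126,0,0],"roll": 0},{"jaw": 1,"linear": [0.126,0,0],"roll": 0}])

```text
t: 8.8
tool_pos: [0.6788, 0.0724, 0.187]
orientation: [2.092, 0.259, -2.096]
force: [-0.0, -2.0, -1.2]
opening: 0.03
```

apply_moves(series=[{"jaw": 1,"linear": [0.002,0,0],"roll": 0},{"jaw": 1,"linear": [0.004,0,0],"roll": 0},{"jaw": 1,"linear": [0.004,0,0],"roll": 0},{"jaw": -1,"linear": [0.004,0,0],"roll": 0},{"jaw": -1,"linear": [0.004,0,0],"roll": 0},{"jaw": -1,"linear": [0.004,0,0],"roll": 0},{"jaw": -1,"linear": [0.004,0,0],"roll": 0},{"jaw": -1,"linear": [0.004,0,0],"roll": 0},{"jaw": -1,"linear": [0.004,0,0],"roll": 0},{"jaw": -1,"linear": [0.004,0,0],"roll": 0},{"jaw": -1,"linear": [-0.04,0,0],"roll": 0},{"jaw": -1,"linear": [-0.1,0,0],"roll": 0},{"jaw": -1,"linear": [-0.16,0,0],"roll": 0},{"jaw": -1,"linear": [-0.2,0,0],"roll": 0},{"jaw": -1,"linear": [-0.2,0,0],"roll": 0},{"jaw": -1,"linear": [-0.2,0,0],"roll": 0}])

```text
t: 10.8
tool_pos: [0.6787, 0.072, 0.3054]
orientation: [2.091, 0.259, -2.098]
force: [0.9, -2.3, -0.8]
opening: 0.0928
```

apply_moves(series=[{"jaw": -1,"linear": [0,-0.01,0.07],"roll": 0},{"jaw": -1,"linear": [0,-0.03,0.16],"roll": 0},{"jaw": 0,"linear": [0,-0.04,0.25],"roll": 0},{"jaw": 1,"linear": [0,-0.05,0.34],"roll": 0},{"jaw": 1,"linear": [0,-0.06,0.395],"roll": 0},{"jaw": 1,"linear": [0,-0.06,0.395],"roll": 0},{"jaw": 1,"linear": [0,-0.06,0.395],"roll": 0},{"jaw": 1,"linear": [0,-0.06,0.395],"roll": 0}])

```text
t: 11.8
tool_pos: [0.4404, 0.05, 0.3055]
orientation: [2.089, 0.259, -2.099]
force: [0.0, -1.9, -0.6]
opening: 0.0373
```

Run:
```python
from h import *
im,K,Rw,o=cam("wrist"); np.savez("w3",im=im,K=K,Rw=Rw,o=o); s=read_state(); print(s["tool_pos"],s["t"],s["opening"])
S=cam("scene")
X0,Y0=190,135; crop=cv2.resize(S[0][Y0:Y0+80,X0:X0+70],None,fx=5,fy=5,interpolation=cv2.INTER_CUBIC)
for r,z in((.0295,.177),(.0165,.232)):
  for x in np.linspace(0,6.28,60): 
    u=(proj(*S[1:],[.679+r*np.cos(x),.072+r*np.sin(x),z])-[X0,Y0]+.5)*5; cv2.circle(crop,tuple(int(v) for v in u),1,(0,0,255),-1)
out=np.zeros((400,800,3),np.uint8); out[:,:350]=crop; w=cv2.resize(im,(450,338)); out[:338,350:]=w
cv2.imwrite("pics/w3.png",out)
```

```text
[0.44045621 0.05005864 0.3056242 ] 11.85 0.033212539440949616
```

View pics/w3.png

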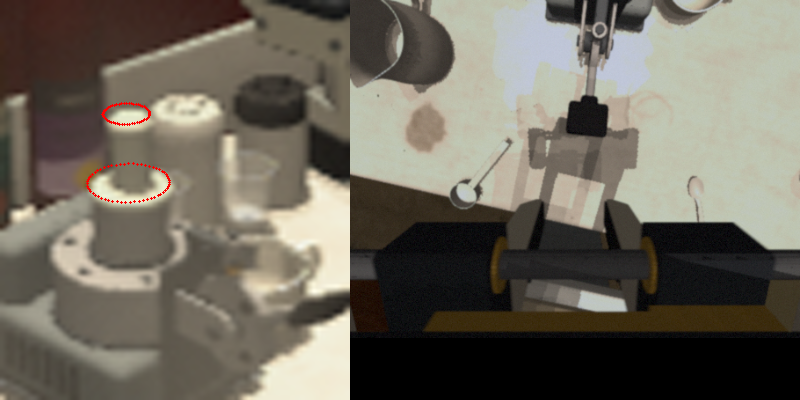

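The flange and head overlays agree, so the pusher is seated. The paddle is at (587,117) in the combined picture, which is wrist pixel (270,133).

Run:
```python
from h import *
W=np.load("w3.npz");K,Rw,o,im=[W[k] for k in("K","Rw","o","im")]; s=read_state(); p=s["tool_pos"]; Rt=R.from_rotvec(s["orientation"]).as_matrix()
m=(im[95:160,235:310].max(2)<45).astype(np.uint8); n,l,st,c=cv2.connectedComponentsWithStats(m)
print([(st[i],(c[i]+[235,95]).round(1)) for i in range(1,n) if st[i][4]>100])
t=np.array([.679,.072])
for u,v in((270,133),):
  q=onz(K,Rw,o,u,v,.155); d=t-q[:2]; yaw=np.arctan2(d[1],d[0]); print(q,np.linalg.norm(d),yaw)
ex=np.array([np.cos(yaw),np.sin(yaw)]); pin=t-.104*ex
for nm,r,z in(("rest",.085,.157),("mid",.100,.105),("third",.093,.067)):
  g=np.array([*(pin-r*ex),z]); print(nm,g,(Rt.T@(g-p)/.6).round(4))
```

```text
[(array([  11,   14,   47,   47, 1737], dtype=int32), array([269.7, 133.6]))]
[0.49237895 0.04759226 0.155     ] 0.18821039513010437 0.13004954313539166
rest [0.49159602 0.04748986 0.157     ] [ 0.2474  0.0257 -0.0829]
mid [0.47672268 0.04554461 0.105     ] [ 0.3342  0.0233 -0.0584]
third [0.48366357 0.0464524  0.067     ] [ 0.3975  0.0249 -0.0703]
```

apply_moves(series=[{"jaw": 1,"linear": [0.05,0.025,-0.08],"roll": 0},{"jaw": 1,"linear": [0.12,0.025,-0.08],"roll": 0},{"jaw": 1,"linear": [0.18,0.025,-0.08],"roll": 0},{"jaw": 1,"linear": [0.22,0.025,-0.08],"roll": 0},{"jaw": 1,"linear": [0.22,0.025,-0.08],"roll": 0},{"jaw": 1,"linear": [0.22,0.025,-0.08],"roll": 0},{"jaw": 1,"linear": [0.22,0.025,-0.08],"roll": 0},{"jaw": 1,"linear": [0.255,0.025,-0.08],"roll": 0},{"jaw": 1,"linear": [0.255,0.025,-0.08],"roll": 0}])

```text
t: 13.02
tool_pos: [0.4906, 0.0475, 0.153]
orientation: [2.091, 0.259, -2.097]
force: [4.0, -2.4, 1.7]
opening: 0.0005
```

apply_moves(series=[{"jaw": 1,"linear": [0.02,0,0.01],"roll": 0},{"jaw": 1,"linear": [0.04,0,0.017],"roll": 0},{"jaw": 1,"linear": [0.06,0,0.02],"roll": 0},{"jaw": 1,"linear": [0.08,0,0.022],"roll": 0},{"jaw": 1,"linear": [0.1,0,0.02],"roll": 0},{"jaw": 1,"linear": [0.12,0,0.016],"roll": 0},{"jaw": 1,"linear": [0.132,0,0.012],"roll": 0},{"jaw": 1,"linear": [0.14,0,0.01],"roll": 0},{"jaw": 1,"linear": [0.14,0,0.01],"roll": 0},{"jaw": 1,"linear": [0.14,0,0.01],"roll": 0}])

```text
t: 14.28
tool_pos: [0.4851, 0.0458, 0.0699]
orientation: [2.092, 0.258, -2.096]
force: [-1.1, -2.3, 8.0]
opening: 0.0002
```

Run:
```python
from h import *
s=read_state(); print(s["t"],s["tool_pos"],s["force"].round(1),s["wrist_torque"].round(2))
S=cam("scene"); X0,Y0=170,120
im=cv2.resize(S[0][Y0:Y0+110,X0:X0+130],None,fx=5,fy=5,interpolation=cv2.INTER_CUBIC)
def mark(p,c):
    u=(proj(*S[1:],p)-[X0,Y0]+.5)*5; cv2.circle(im,tuple(int(v) for v in u),2,c,-1)
for x in np.linspace(0,6.28,50): mark([.679+.0295*np.cos(x),.072+.0295*np.sin(x),.177],(0,0,255))
mark(s["tool_pos"],(0,255,0))
cv2.imwrite("pics/s4.png",im)
```

```text
14.275 [0.48507254 0.04581743 0.06987793] [-1.1 -2.3  8. ] [-0.26  0.06  0.05]
```

View pics/s4.png

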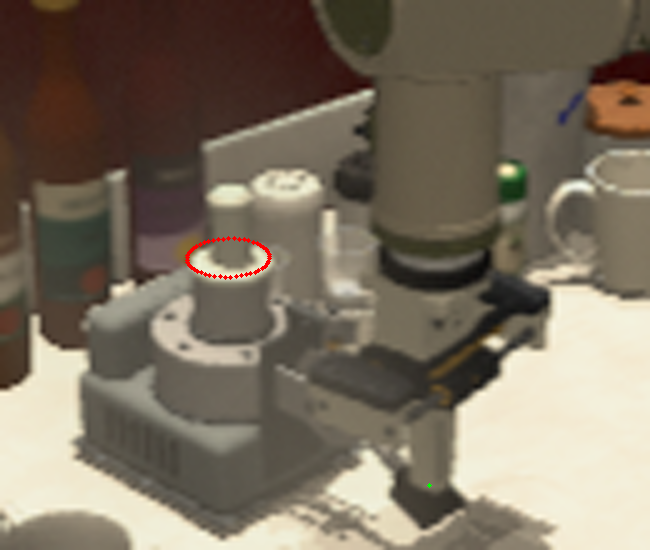

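The pusher is still seated, and the fingertips are on the depressed paddle at (430,490) with about 9 N, the expected third-step hold. I'll add a few mm for margin and hold.

apply_moves(series=[{"jaw": 1,"linear": [0.002,0,0],"roll": 0},{"jaw": 1,"linear": [0.004,0,0],"roll": 0},{"jaw": 1,"linear": [0.005,0,0],"roll": 0},{"jaw": 1,"linear": [0.005,0,0],"roll": 0},{"jaw": 1,"linear": [0.005,0,0],"roll": 0},{"jaw": 1,"linear": [0.005,0,0],"roll": 0},{"jaw": 1,"linear": [0.005,0,0],"roll": 0},{"jaw": 1,"linear": [0.005,0,0],"roll": 0}])

```text
t: 15.32
tool_pos: [0.4859, 0.0458, 0.068]
orientation: [2.093, 0.257, -2.094]
force: [-0.4, -1.1, 8.7]
opening: 0.0003
```

Run:
```python
from h import *
A=cam("side"); B=cam("scene"); a=cv2.resize(A[0][185:285,330:410],None,fx=4.4,fy=4.4); b=cv2.resize(B[0][190:270,130:220],None,fx=4.4,fy=4.4)
d=cv2.absdiff(B[0],np.load("scene.npz")["im"]); print("tamper diff",d[205:245,150:178].mean()); print(read_state()["force"].round(1))
out=np.zeros((440,760,3),np.uint8); out[:,:352]=a; out[:352,360:756]=b; cv2.imwrite("pics/f.png",out)
```

```text
tamper diff 0.6232142857142857
[-1.   0.2  8.6]
```

View pics/f.png

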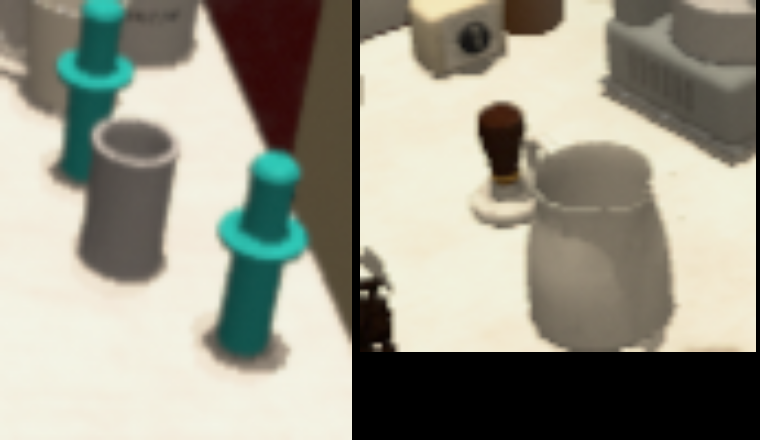

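The crock stands upright and empty at (128,200), and the tamper is unchanged at (500,170). I'm handing in the job.

```bash
python3 -c "
from plant import *
print(close_job()); s=read_state(); print(s['t'],s['tool_pos'],s['force'])"
```

```text
the job is handed in; nothing more can be done
None
the job is handed in; nothing more can be done
```

I pulled the white pusher from the crock, seated it in the feed throat and let go. Then I pressed the run lever down with the closed fingertips and handed the job in at about 15.5 s of the 51 s, still holding it. `close_job()` gives no verdict, so what follows rests on my own last checks.

- **Pusher:** in the last scene picture its flange overlays the predicted position on the throat rim, within about a pixel (roughly 3 mm). The gripper was well away from it.
- **Lever:** the tool tip was at z = 0.068 m, pushing with about 9 N. By the geometry that puts the lever at 0.92 to 0.96 rad, inside the third step. I could not read the angle directly.
- **Last press:** I added a final 3 mm for margin, and the tip only went down about 2 mm. The force barely rose, so I took this as give in the arm rather than the end stop.
- **Bystanders:** the crock stands upright and empty, and the tamper has not moved. I did not check the cup separately at the end; nothing went near it.
- **Disagreement:** my first throat estimate from the scene camera was about 13 mm off the close-up wrist view. I used the wrist value, which agreed with a fresh scene picture to under a pixel.

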